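# Lay the next block on a sprung pile by feel and square it into the corner

### The job

Lay the loose wood block flat on top of the pile in the blue squaring stand: the pile's height is not known, so lower the block until you feel it touch, and only then let go - do not drop it, and press gently. Then push it back against the tall rear fence and sideways against the end stop so that it lies flush in that corner. Leave the jar, the tape measure and the star knob standing where they are.

Things in the scene. Friction and masses are not known exactly. Their poses are not given: they have to be found in the camera images.
- block_center (a point): Centre of the loose packing block (pale pine, 44 x 100 x 19 mm, about 0.1 kg), lying flat on the bench; its long side is its y axis, its 44 mm width is x, thickness 19 mm is z. Grip it across the 44 mm width.
- stand: Squaring stand, fixed to the bench at a varying place and yaw: blue base plate 128 (x) x 150 (y) x 12 mm, origin at the centre of its underside. Upright aluminium rear fence, 120 mm long, 6 mm thick, front face at x = +44 mm; upright aluminium end stop, 6 mm thick, x = 12 to 42 mm, face at y = +52 mm looking to -y. Both end 118 mm above the bench.
- pile_foot (a point): Point on the stand's base plate (12 mm above the bench) under the pile's middle. Above it a dark deck plate carries two layers of two blocks, joined to it; the flat top measures 88 (stand x) x 100 mm (stand y). The deck's height was set by hand: the top is 67 to 104 mm above the bench, different every time. The deck is sprung and yields about 1 mm for each 5 N.
- corner (a point): Where fence face and stop face meet, at bench height (x = +44, y = +52 mm of the stand, axes as the stand). The finished block's centre is 22 mm in front of it (-x) and 50 mm to its -y side, long side along the fence. A block held across its width needs some 30 mm free behind it for the rear finger, so lay it farther forward on the pile, then push it back.
- jar_center (a point): Centre of the small closed jar with a white cap and a brown filling, 53 mm across and 74 mm high, standing on the bench; to be left alone.
- measure_center (a point): Centre of the orange tape measure, 36 x 74 x 62 mm high, standing on the bench; to be left alone.
- knob_center (a point): Centre of the yellow star knob, 36 x 32 x 28 mm, on the bench; to be left alone.
There are look-alikes about, which are no part of the job. Of the things that look like the part that bears block_center, the larger one is meant.

How it is judged (in metres and radians):
On the way, in this order (a step that is already met when the one before it is completed fails the run):
1. the block, still held in the fingers, touches the top of the pile (contact force between block and stand above 0.5 N and contact force between the fingers and block above 2 N and z of block_center in the frame of stand above 0.07 m and angle between block_center's own z axis and vertical below 0.12 rad), for 0.1 s.
2. the block is let go and lies on the pile (contact force between the fingers and block below 0.1 N and contact force between block and stand above 0.3 N and z of block_center in the frame of stand above 0.07 m and angle between block_center's own z axis and vertical below 0.08 rad), for 0.2 s.
At the end, for the whole second after the job is handed in: The loose block rests flat (within 0.06 rad) on top of the pile, at rest and let go, its long side against the rear fence and its end against the end stop, within 3 mm of each and square to the fence within 0.06 rad (x of block_center in the frame of stand between 0.019 and 0.025 m and y of block_center in the frame of stand between -0.001 and 0.005 m and z of block_center in the frame of stand above 0.07 m and angle between block_center's own z axis and vertical below 0.06 rad and angle between the y axis of block_center and the y axis of stand, either way round below 0.06 rad and contact force between block and stand above 0.3 N and linear speed of block below 0.01 m/s); the robot touches nothing.
It fails at once if the block is dropped (moves faster than 0.25 m/s while the fingers do not touch it) (contact force between the fingers and block below 0.02 N and linear speed of block above 0.25 m/s).
It fails at once if the block is pressed against the pile or the stops with more than 30 N (contact force between block and stand above 30 N).
It fails at once if the fingers press on the stand or pile with more than 30 N (contact force between the fingers and stand above 30 N).
It fails at once if the jar, the tape measure or the star knob is moved by more than 20 mm (distance of any of jar_center, measure_center, knob_center from where it was at the start of the episode above 0.02 m).
It also fails if it takes over 58 s, if anything falls off the work surface, if the arm or the gripper's body presses on something with over 40 N, if the wrist force passes 120 N, or if a joint passes its speed limit or range.

### The arm

A 7-joint arm with a two-finger parallel gripper is mounted at the origin on a cart in front of the work surface, level with it; the furniture and walls round the work are solid. World frame = base frame: x ahead of the robot, y to its left, z up, the work surface at z = 0. Lengths are in m, angles in degrees, forces in N, time in s.
With the tool pointing down it reaches from about 0.425 to 1.025 m from the base axis. Payload 9.4 kg.
Tool frame: the origin (TCP) lies on the mounting face of the last link; the fingertips stand 186 mm ahead of it and the grasp point (between the pads) lies 167 mm ahead of it; z points along the fingers, x is the direction in which the jaws open and shut, and the axes are right-handed (so a half turn about z gives the same grasp; the last joint's range is limited). The gripper opens to 93 mm and grips with 3 to 60 N. Pads are 15 mm wide; open, the fingers measure 128 mm over their backs; the gripper's body (75 mm by 188 mm) begins 65 mm behind the grasp point.
Start: joints at [66.423, 34.337, -0.143, 91.639, 0.103, 54.024, -4.572], TCP at [0.238, -0.685, 0.405] pointing down, gripper open.
Joint ranges: [-147.43, 147.43], [-19.82, 112.94], [-74.19, 73.91], [6.32, 146.72], [-59.91, 239.91], [6.04, 106.73], [-150.56, 150.56]. Speed limits (degrees/s): [127.2, 127.2, 172.46, 172.46, 180, 180, 180].

### API

Orientations are given as [roll, pitch, yaw] about the fixed x, y, z axes, in that order (R = Rz(yaw) Ry(pitch) Rx(roll)).
In Python, from rig import ctrl gives the robot as it stands.
- The arm moves only by the tool send_rows, never from a script. Its argument "commands" is text: rows parted by semicolons, each of 7 numbers parted by spaces: the opening, from 0 (shut) to 1 (fully open), then the shift along the tool's x, y, z in m, then the turn, a rotation vector about the tool's x, y, z in degrees. In form: hand x y z wx wy wz; .... A call has 1 to 8 rows; each row is the pose to reach, as a shift and turn from the pose commanded when the call began, along the tool's axes at that moment; what a row does not reach only later rows make up. A row lasts 1/10 s, in which the tool goes at most 50 mm and 8.59 degrees, less where a joint would pass 70% of its speed; a pose out of reach is approached as far as the arm can. A call with a gripper value outside its range is refused whole. The fingers move at their own pace and stop on an object; "squeeze" is the grip in N (left out, the last holds). Time passes only in rows, so rows that repeat a pose let the fingers close. It gives the time, the measured TCP pose, the force and the opening at its end, in the units of the state.
- ctrl.observe(): the state, without advancing time (a new reading comes with each control period).
- ctrl.grab_frame(name): name is "side" or "top" or "wrist"; returns the picture (420x560x3 uint8, red, green, blue); there is no depth.
- ctrl.camera_info(name): a dict with "vfov" (degrees; the focal length in pixels is half the picture's height over the tangent of half this angle, whatever the lens; pixels are square), "cx", "cy" (the principal point, pixels), "pose" (4x4, takes a point from camera to world coordinates); the wrist camera has in their place "hand_eye" (4x4, takes a point from camera to tool coordinates, whose origin is the TCP and whose axes are the tool frame's). Camera axes: x right, y up, looking along -z (the intrinsics and any distortion apply to the point x, -y, -z); pixel columns grow to the right and rows downward; lengths in m; the calibration is good to about 2 mm. A picture is of the moment at which its call begins: read the wrist's pose just before it. camera_info takes no time and is no camera call.
- ctrl.sign_off(): hands the job in, once; it reports no verdict.
The state is a dict: "time_s": time; "qpos": joint angles; "qd": joint speeds; "joint_efforts": joint torques, N m; "tool_pos": TCP position; "eef_rot": TCP orientation; "wrist_force": force on the tool from outside, world axes, zero at the start; "torque": the same for the moment, N m; "opening": opening from 0.0 (shut) to 1.0 (fully open).
Only numpy, scipy, OpenCV 4.12 (cv2) and the standard library are available. Lean on these libraries where they do the work, as an engineer would, in place of code of your own. Each camera call takes 0.05 s, during which the arm holds its last target.

## Working session

There is one attempt and no reset: what is moved stays moved. The work goes in short steps, Python scripts to look and compute and a tool call to move; the robot and the scene stay as the last step left them, time stands still between calls to the robot, and variables do not carry over. Pictures are saved under pics/ and viewed, and the job is handed in when it is done.

Besides the shell and the picture viewer there is one more tool, called after "Call:" as name(argument=value, ...) on one line, values as JSON. send_rows: Moves the arm, as the interface text tells. Its arguments: {"type":"object","properties":{"commands":{"type":"string"},"squeeze":{"type":"number"}},"required":["commands"]}

```bash
ls; mkdir -p pics
python3 - <<'E'
from rig import ctrl
import cv2
s=ctrl.observe();print({k:s[k] for k in('time_s','tool_pos','eef_rot','wrist_force','opening')})
for n in('side','top','wrist'):
    im=ctrl.grab_frame(n);cv2.imwrite(f'pics/{n}0.png',im[:,:,::-1]);print(n,ctrl.camera_info(n))
E
```

```text
pics
{'time_s': 0.0, 'tool_pos': array([ 0.23813116, -0.68455576,  0.403865  ]), 'eef_rot': array([ 1.79991216e+02,  8.93698576e-02, -7.08162665e+01]), 'wrist_force': array([ 0.43306211, -0.78301238,  0.61041964]), 'opening': 0.9992886877176445}
side {'vfov': 54.94456113667516, 'cx': 278.0922313133787, 'cy': 211.9975124063853, 'pose': array([[-0.90854352,  0.20824056, -0.36219407,  0.0859302 ],
       [-0.41761303, -0.47790334,  0.77279219,  0.71843979],
       [-0.01216707,  0.85337229,  0.52115995,  0.55134868],
       [ 0.        ,  0.        ,  0.        ,  1.        ]])}
top {'vfov': 56.32856559575353, 'cx': 279.0542907229113, 'cy': 211.27795313610497, 'pose': array([[-0.01141077,  0.98828841, -0.15217035,  0.27946392],
       [-0.99993341, -0.0110157 ,  0.00343909,  0.00661588],
       [ 0.00172255,  0.15219946,  0.9883483 ,  1.0699727 ],
       [ 0.        ,  0.        ,  0.        ,  1.        ]])}
wrist {'vfov': 65.16188279956697, 'cx': 283.28796286706677, 'cy': 211.860868120052, 'hand_eye': array([[ 9.99999741e-01,  3.32566117e-04,  6.38855256e-04,
         1.45729477e-03],
       [ 5.02651954e-04, -9.57526313e-01, -2.88345465e-01,
        -8.02991925e-02],
       [ 5.15826786e-04,  2.88345711e-01, -9.57526232e-01,
         2.03903970e-02],
       [ 0.00000000e+00,  0.00000000e+00,  0.00000000e+00,
         1.00000000e+00]])}
```

View pics/top0.png

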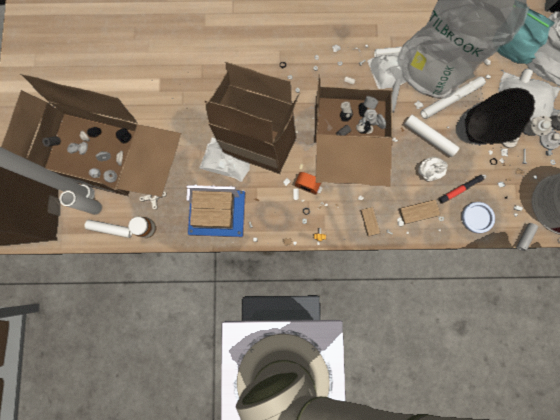

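View pics/side0.png

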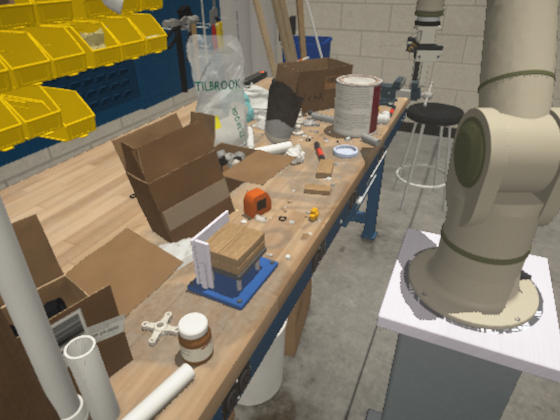

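View pics/wrist0.png

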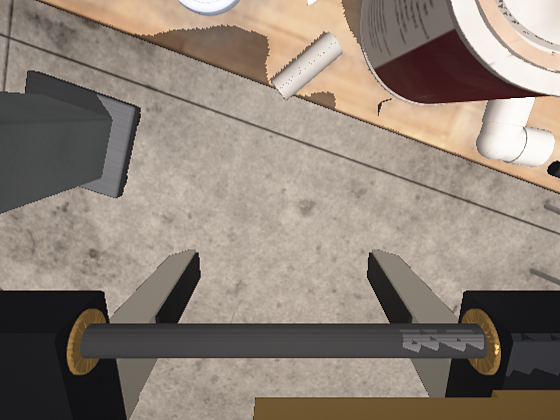

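```bash
cat > h.py <<'E'
import numpy as np,cv2
from rig import ctrl
from scipy.spatial.transform import Rotation as R
def cam(n,s=None):
    c=ctrl.camera_info(n)
    if 'pose' in c: T=c['pose']
    else:
        T0=np.eye(4);T0[:3,:3]=R.from_euler('xyz',s['eef_rot'],degrees=True).as_matrix();T0[:3,3]=s['tool_pos'];T=T0@c['hand_eye']
    return T,210/np.tan(np.radians(c['vfov']/2)),c['cx'],c['cy']
def ray(n,px,s=None):
    T,f,cx,cy=cam(n,s);px=np.atleast_2d(px).astype(float)
    d=np.c_[(px[:,0]-cx)/f,-(px[:,1]-cy)/f,-np.ones(len(px))]
    return T[:3,3],d@T[:3,:3].T
def plane(n,px,z,s=None):
    o,d=ray(n,px,s);return o+d*((z-o[2])/d[:,2])[:,None]
def proj(n,P,s=None):
    T,f,cx,cy=cam(n,s);p=(np.atleast_2d(P)-T[:3,3])@T[:3,:3];return np.c_[cx+f*p[:,0]/-p[:,2],cy-f*p[:,1]/-p[:,2]]
E
python3 - <<'E'
from h import *
im=cv2.imread('pics/top0.png')
cv2.imwrite('pics/c1.png',cv2.resize(im[165:255,350:510],None,fx=5,fy=5,interpolation=cv2.INTER_CUBIC))
cv2.imwrite('pics/c2.png',cv2.resize(im[160:260,175:335],None,fx=5,fy=5,interpolation=cv2.INTER_CUBIC))
cv2.imwrite('pics/c3.png',cv2.resize(cv2.imread('pics/side0.png')[150:350,130:340],None,fx=3,fy=3,interpolation=cv2.INTER_CUBIC))
E
```

```text
(no output)
```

View pics/c1.png

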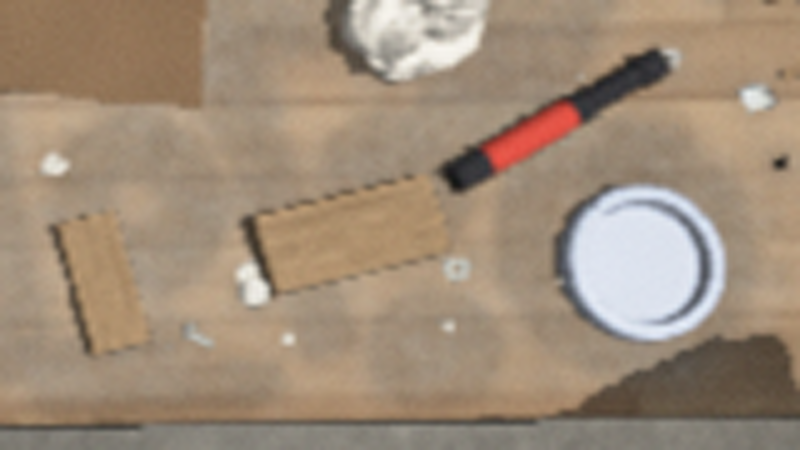

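View pics/c2.png

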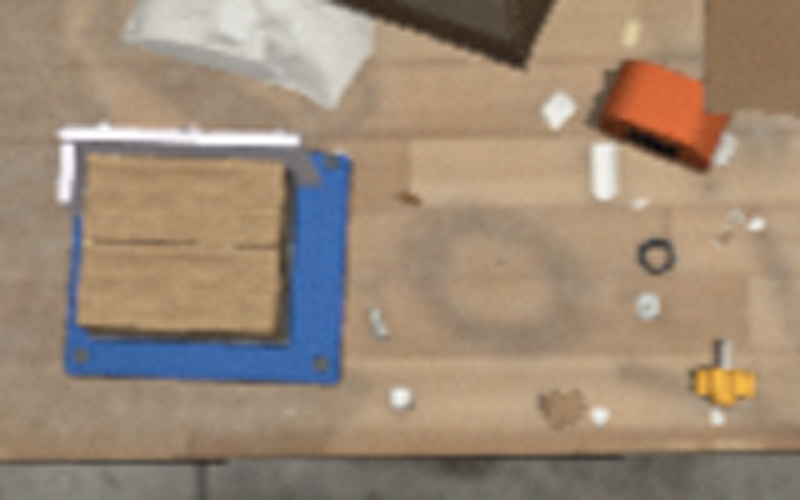

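View pics/c3.png

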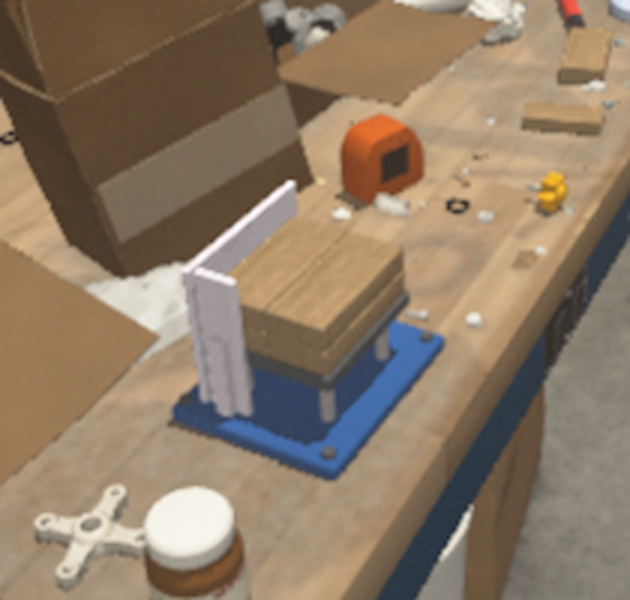

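Run:
```python
from h import *
def c(P,off): return np.array(P)/5+np.array(off)-0.4*0
P=plane('top',c([(259,215),(437,174),(447,254),(273,293)],(350,165)),.019)
print('block',P.round(4),[np.linalg.norm(P[i]-P[i-1]).round(4) for i in range(4)],P.mean(0))
print('yaw long',np.degrees(np.arctan2(*( (P[0]+P[3]-P[1]-P[2])[[1,0]]))))
P=plane('top',c([(57,228),(112,213),(148,345),(92,354)],(350,165)),.019)
print('small',[np.linalg.norm(P[i]-P[i-1]).round(4) for i in range(4)],P.mean(0))
# stand: blue hull
im=cv2.imread('pics/top0.png');h=cv2.cvtColor(im,cv2.COLOR_BGR2HSV)
m=cv2.inRange(h,(100,120,60),(125,255,255));m[:, :170]=0;m[:,260:]=0;m[:170]=0;m[250:]=0
n,l,st,ct=cv2.connectedComponentsWithStats(m);print(st[1:][st[1:,4]>50])
# corners in plate top z=.012 : bottom-left, bottom-right, top-right
P=plane('top',c([(67,374),(340,383),(350,155)],(175,160)),.012);print('plate',P.round(4),np.linalg.norm(P[1]-P[0]),np.linalg.norm(P[2]-P[1]))
ctr=(P[0]+P[2])/2;print(ctr);print('yaw',np.degrees(np.arctan2(*(P[0]-P[1])[:2]*[ -1,1])), np.degrees(np.arctan2(*(P[2]-P[1])[[1,0]])))
# fence top z=.118: front-face top edge
F=plane('top',c([(62,140),(300,147)],(175,160)),.118);print('fence',F.round(4))
# pile tops for z
for z in(.067,.085,.104):
    P=plane('top',c([(88,153),(287,165),(279,333),(78,327)],(175,160)),z)
    print(z,P.mean(0).round(4),[np.linalg.norm(P[i]-P[i-1]).round(4) for i in range(4)])
```

```text
block [[ 0.4466 -0.3305  0.019 ]
 [ 0.4681 -0.4289  0.019 ]
 [ 0.424  -0.4311  0.019 ]
 [ 0.4038 -0.3355  0.019 ]] [np.float64(0.043), np.float64(0.1007), np.float64(0.0441), np.float64(0.0977)] [ 0.43564333 -0.38151648  0.019     ]
yaw long 102.14572905461623
small [np.float64(0.0705), np.float64(0.0313), np.float64(0.0738), np.float64(0.0307)] [ 0.40940658 -0.2434973   0.019     ]
[[188 191  57  45 708]]
plate [[0.3808 0.2487 0.012 ]
 [0.3742 0.1011 0.012 ]
 [0.4998 0.096  0.012 ]] 0.14771060502937713 0.12571160507372528
[0.44029324 0.17232472 0.012     ]
yaw -2.536134580313211 -2.3598322951762234
fence [[0.4869 0.2297 0.118 ]
 [0.4821 0.1118 0.118 ]]
0.067 [0.4424 0.1777 0.067 ] [np.float64(0.0913), np.float64(0.1041), np.float64(0.0881), np.float64(0.1035)]
0.085 [0.4394 0.1746 0.085 ] [np.float64(0.0897), np.float64(0.1022), np.float64(0.0865), np.float64(0.1016)]
0.104 [0.4364 0.1714 0.104 ] [np.float64(0.088), np.float64(0.1002), np.float64(0.0848), np.float64(0.0997)]
```

The larger block, at top-view px (419,212), measures 100×44 mm and is the one meant. The look-alike at (370,222) is only 72×31 mm. The crop confirms this. The stand is centred near (0.440, 0.172) with yaw about -2.4°, and the fence is on its far side.

```bash
cat >> h.py <<'E'
def goto(p,rpy):
    s=ctrl.observe();R0=R.from_euler('xyz',s['eef_rot'],degrees=True);R1=R.from_euler('xyz',rpy,degrees=True)
    print('shift',(R0.inv().apply(np.array(p)-s['tool_pos'])).round(4),'rot',np.degrees((R0.inv()*R1).as_rotvec()).round(2),'t',s['time_s'],'F',s['wrist_force'].round(2),'pos',s['tool_pos'].round(4),s['eef_rot'].round(2),s['opening'])
S0=np.array([.4403,.1723]);SY=-2.45
def st(x,y):
    a=np.radians(SY);return S0+np.array([x*np.cos(a)-y*np.sin(a),x*np.sin(a)+y*np.cos(a)])
E
python3 -c "
from h import *
goto([.436,-.3815,.36],[180,0,12.1])"
```

```text
shift [-0.2212 -0.2865  0.0443] rot [-4.000e-02  6.000e-02 -8.292e+01] t 0.15 F [ 0.88 -0.24 -0.28] pos [ 0.2381 -0.6846  0.4041] [ 1.7999e+02  7.0000e-02 -7.0820e+01] 1.0008978915072535
```

Call:
send_rows(commands="1 -0.221 -0.2865 0.044 0 0 -82.9;1 -0.221 -0.2865 0.044 0 0 -82.9;1 -0.221 -0.2865 0.044 0 0 -82.9;1 -0.221 -0.2865 0.044 0 0 -82.9;1 -0.221 -0.2865 0.044 0 0 -82.9;1 -0.221 -0.2865 0.044 0 0 -82.9;1 -0.221 -0.2865 0.044 0 0 -82.9;1 -0.221 -0.2865 0.044 0 0 -82.9")

```text
time_s: 0.95
tool_pos: [0.4392, -0.3767, 0.3605]
eef_rot: [-179.9, -0.1, -1.3]
wrist_force: [-0.1, -0.2, 0.7]
opening: 1.001
```

```bash
python3 -c "
from h import *
goto([.436,-.3815,.36],[180,0,12.1])"
```

```text
shift [-0.003   0.0048  0.0004] rot [ -0.12  -0.07 -13.42] t 0.95 F [-0.13 -0.21  0.69] pos [ 0.4392 -0.3767  0.3605] [-1.7987e+02 -5.0000e-02 -1.3200e+00] 1.0007283832250582
```

Call:
send_rows(commands="1 0 0 0 0 0 -13.4;1 0 0 0 0 0 -13.4;1 0 0 0 0 0 -13.4")

```text
time_s: 1.25
tool_pos: [0.4361, -0.3819, 0.3604]
eef_rot: [-180.0, 0.0, 11.4]
wrist_force: [0.3, -0.6, -0.1]
opening: 1.002
```

```bash
python3 -c "
from h import *
s=ctrl.observe();im=ctrl.grab_frame('wrist');cv2.imwrite('pics/w1.png',im[:,:,::-1]);np.save('s1.npy',s,allow_pickle=True)
print(s['tool_pos'],s['eef_rot'])
h=cv2.cvtColor(im,cv2.COLOR_RGB2HSV);print(h[150,280])
"
```

```text
[ 0.43610124 -0.38189308  0.36043849] [-1.79968849e+02  1.43949910e-02  1.14038712e+01]
[ 14 103 131]
```

View pics/w1.png

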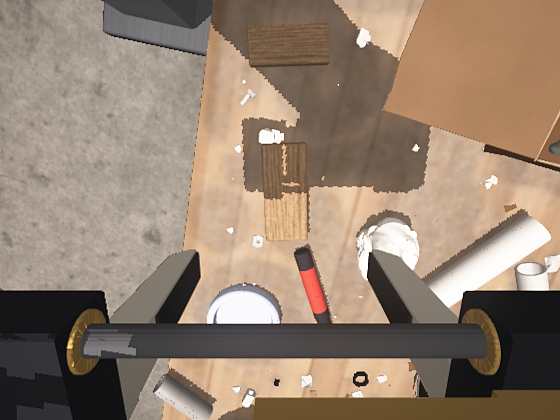

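```bash
python3 -c "
from h import *
s=np.load('s1.npy',allow_pickle=True).item()
im=cv2.imread('pics/w1.png');cv2.imwrite('pics/w1c.png',cv2.resize(im[120:260,230:340],None,fx=4,fy=4))
P=plane('wrist',[(263,143),(305,143),(307,239),(266,240)],.019,s)
print(P.round(4),[np.linalg.norm(P[i]-P[i-1]).round(4) for i in range(4)],P.mean(0));v=P[0]+P[1]-P[2]-P[3];print(np.degrees(np.arctan2(v[1],v[0])))
"
```

```text
[[ 0.4067 -0.3351  0.019 ]
 [ 0.4462 -0.3271  0.019 ]
 [ 0.4695 -0.423   0.019 ]
 [ 0.4277 -0.4326  0.019 ]] [np.float64(0.0997), np.float64(0.0403), np.float64(0.0987), np.float64(0.0429)] [ 0.43750231 -0.37942003  0.019     ]
102.9156910702605
```

View pics/w1c.png

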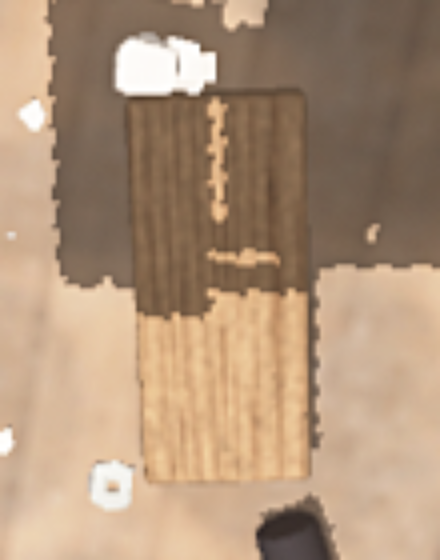

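```bash
python3 -c "
from h import *
goto([.437,-.3805,.190],[180,0,12.5])"
```

```text
shift [ 0.0013 -0.0012  0.1705] rot [-0.03  0.01 -1.29] t 1.3 F [-0.23 -0.64 -0.48] pos [ 0.436  -0.382   0.3605] [-1.7997e+02  1.0000e-02  1.1210e+01] 1.0038542417133236
```

Call:
send_rows(commands="1 0.001 -0.001 0.05 0 0 -1.3;1 0.001 -0.001 0.10 0 0 -1.3;1 0.001 -0.001 0.135 0 0 -1.3;1 0.001 -0.001 0.155 0 0 -1.3;1 0.001 -0.001 0.165 0 0 -1.3;1 0.001 -0.001 0.17 0 0 -1.3;1 0.001 -0.001 0.17 0 0 -1.3")

```text
time_s: 2.0
tool_pos: [0.4371, -0.3808, 0.1909]
eef_rot: [180.0, -0.0, 12.6]
wrist_force: [-0.4, 0.5, 0.4]
opening: 1.001
```

Call:
send_rows(commands="0.3 0 0 0 0 0 0;0.3 0 0 0 0 0 0;0.3 0 0 0 0 0 0;0.3 0 0 0 0 0 0;0.3 0 0 0 0 0 0;0.3 0 0 0 0 0 0;0.3 0 0 0 0 0 0;0.3 0 0 0 0 0 0", squeeze=15)

```text
time_s: 2.8
tool_pos: [0.437, -0.3807, 0.1907]
eef_rot: [180.0, -0.0, 12.6]
wrist_force: [0.1, -0.3, 1.2]
opening: 0.474
```

Call:
send_rows(commands="0.3 0 0 -0.01 0 0 0;0.3 0 0 -0.04 0 0 0;0.3 0 0 -0.09 0 0 0;0.3 0 0 -0.14 0 0 0;0.3 0 0 -0.19 0 0 0;0.3 0 0 -0.23 0 0 0;0.3 0 0 -0.25 0 0 0;0.3 0 0 -0.25 0 0 0", squeeze=20)

```text
time_s: 3.6
tool_pos: [0.4372, -0.3806, 0.4445]
eef_rot: [179.7, -0.2, 12.6]
wrist_force: [-0.0, -0.2, -1.2]
opening: 0.474
```

```bash
python3 -c "
from h import *
p=st(-.012,-.006);print(p)
goto([*p,.44],[180,0,SY])
s=ctrl.observe();print(s['qpos'])
im=ctrl.grab_frame('wrist');cv2.imwrite('pics/w2.png',im[:,:,::-1])"
```

```text
[0.42805448 0.16681846]
shift [ 0.1108 -0.5362  0.0023] rot [ 0.24 -0.22 15.08] t 3.6 F [-0.02 -0.16 -1.23] pos [ 0.4372 -0.3806  0.4445] [179.73  -0.19  12.63] 0.4739111894071431
[ 54.87826112  23.76768358 -27.09762561 107.50884111  13.65012472
  51.56182702  33.8864197 ]
```

View pics/w2.png

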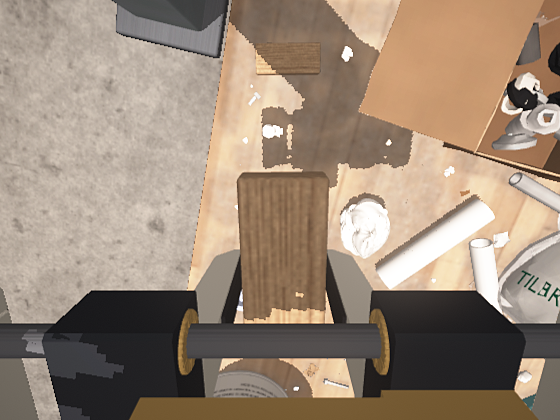

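The block is held: it hangs straight between the pads at px (283,245). Next I move over the stand.

Call:
send_rows(commands="0.3 0.111 -0.536 0.002 0 0 15.1;0.3 0.111 -0.536 0.002 0 0 15.1;0.3 0.111 -0.536 0.002 0 0 15.1;0.3 0.111 -0.536 0.002 0 0 15.1;0.3 0.111 -0.536 0.002 0 0 15.1;0.3 0.111 -0.536 0.002 0 0 15.1;0.3 0.111 -0.536 0.002 0 0 15.1;0.3 0.111 -0.536 0.002 0 0 15.1")

```text
time_s: 4.45
tool_pos: [0.4294, 0.0209, 0.4381]
eef_rot: [180.0, 0.1, -2.5]
wrist_force: [1.2, -0.7, -1.8]
opening: 0.479
```

```bash
python3 -c "
from h import *
p=st(-.012,-.006);print(p)
goto([*p,.40],[180,0,SY])"
```

```text
[0.42805448 0.16681846]
shift [-0.0076 -0.1457  0.0381] rot [ 0.02  0.13 -0.02] t 4.45 F [ 1.18 -0.68 -1.8 ] pos [0.4294 0.0209 0.4381] [ 1.7998e+02  1.3000e-01 -2.4700e+00] 0.47853956814152854
```

Call:
send_rows(commands="0.3 -0.007 -0.05 0 0 0 0;0.3 -0.007 -0.05 0 0 0 0;0.3 -0.007 -0.05 0 0 0 0")

```text
time_s: 4.75
tool_pos: [0.425, 0.0704, 0.4382]
eef_rot: [180.0, 0.1, -2.2]
wrist_force: [0.6, 0.0, -0.8]
opening: 0.473
```

```bash
python3 -c "
from h import *
s=ctrl.observe();im=ctrl.grab_frame('wrist');cv2.imwrite('pics/w3.png',im[:,:,::-1]);np.save('s3.npy',s,allow_pickle=True)
cv2.imwrite('pics/w3c.png',cv2.resize(im[:240,100:400,::-1],None,fx=2.6,fy=2.5))
im=ctrl.grab_frame('side');cv2.imwrite('pics/side3.png',cv2.resize(im[120:320,150:420,::-1],None,fx=2.9,fy=2.9))
print(s['tool_pos'])"
```

```text
[0.4249558 0.0704012 0.4381731]
```

View pics/w3c.png

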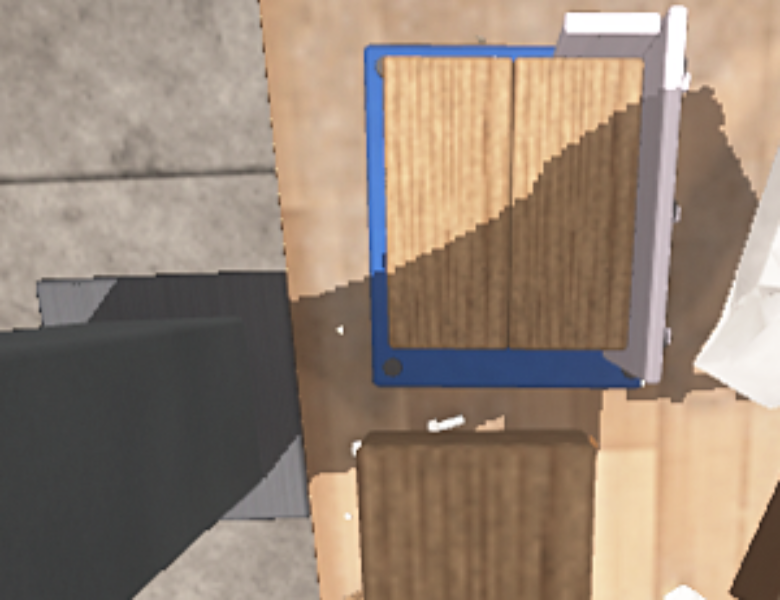

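View pics/side3.png

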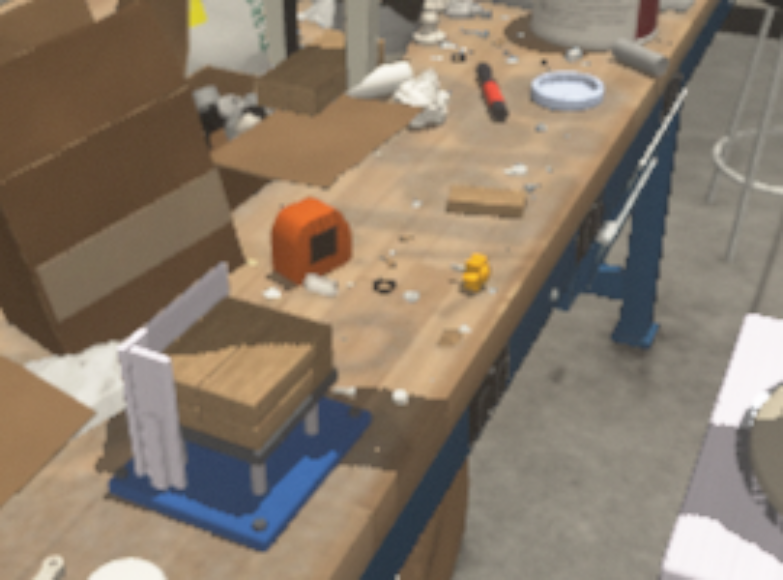

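```bash
python3 -c "
from h import *
s=np.load('s3.npy',allow_pickle=True).item()
c=lambda P:np.array(P)/[2.6,2.5]+[100,0]
P=plane('wrist',c([(365,45),(374,386),(645,385)]),.012,s);print(P.round(4));print([np.degrees(np.arctan2(*(P[0]-P[1])[[1,0]])),np.degrees(np.arctan2(*(P[2]-P[1])[[1,0]]))],(P[0]+P[2])/2,np.linalg.norm(P[0]-P[1]),np.linalg.norm(P[2]-P[1]))
F=plane('wrist',c([(668,12),(644,380)]),.118,s);print('F',F)
v=F[0]-F[1];print(np.degrees(np.arctan2(v[1],v[0])))
W=c([(384,57),(644,57),(628,347),(388,347)])
for z in(.08,.09,.1): 
  P=plane('wrist',W,z,s);print(z,P.mean(0).round(4),[np.linalg.norm(P[i]-P[i-1]).round(4) for i in range(4)])
o1,d1=ray('wrist',W,s);o2,d2=ray('top',np.array([(88,153),(287,165),(279,333),(78,327)])/5+[175,160])
for a,b in zip((0,1,2,3),(3,0,1,2)):
  # wrist corner order: front-left(+y), rear +y, rear -y, front -y
  A=np.c_[d1[a],-d2[b]];t=np.linalg.lstsq(A,o2-o1,rcond=None)[0];print((o1+d1[a]*t[0]).round(4),(o2+d2[b]*t[1]).round(4))
"
```

```text
[[0.3842 0.2509 0.012 ]
 [0.377  0.1028 0.012 ]
 [0.5045 0.0983 0.012 ]]
[np.float64(87.21166134268204), np.float64(-2.033552164818268)] [0.44436078 0.17457939 0.012     ] 0.148259745467242 0.1276149254047265
F [[0.48975761 0.22988377 0.118     ]
 [0.48431657 0.11338284 0.118     ]]
87.326010677485
0.08 [0.4412 0.176  0.08  ] [np.float64(0.1039), np.float64(0.0915), np.float64(0.1038), np.float64(0.0928)]
0.09 [0.4408 0.1752 0.09  ] [np.float64(0.1009), np.float64(0.0888), np.float64(0.1008), np.float64(0.0901)]
0.1 [0.4404 0.1744 0.1   ] [np.float64(0.0978), np.float64(0.0861), np.float64(0.0977), np.float64(0.0873)]
[0.3981 0.2294 0.0811] [0.398  0.228  0.0807]
[0.4949 0.2329 0.0496] [0.4947 0.2318 0.0493]
[0.4852 0.1221 0.0785] [0.4812 0.1229 0.0777]
[0.3927 0.1262 0.0848] [0.3934 0.1255 0.0848]
```

```bash
sed -i 's/S0=np.array.*/S0=np.array([.4415,.1735]);SY=-2.5/' h.py; python3 -c "
from h import *
p=st(-.012,-.006)
goto([*p,.302],[180,0,SY])"
```

```text
shift [-0.0002 -0.0998  0.1363] rot [ 0.05  0.12 -0.01] t 4.85 F [ 0.78  0.44 -0.46] pos [0.4254 0.0684 0.4383] [ 1.7995e+02  1.2000e-01 -2.5100e+00] 0.47218403553658617
```

Call:
send_rows(commands="0.3 0 -0.05 0.03 0 0 0;0.3 0 -0.09 0.06 0 0 0;0.3 0 -0.1 0.09 0 0 0;0.3 0 -0.1 0.115 0 0 0;0.3 0 -0.1 0.13 0 0 0;0.3 0 -0.1 0.136 0 0 0;0.3 0 -0.1 0.136 0 0 0")

```text
time_s: 5.55
tool_pos: [0.4301, 0.1682, 0.3025]
eef_rot: [179.9, 0.1, -2.6]
wrist_force: [0.3, 0.3, -0.9]
opening: 0.473
```

```bash
python3 -c "
from h import *
p=st(-.012,-.006)
goto([*p,.302],[180,0,SY])
im=ctrl.grab_frame('side');cv2.imwrite('pics/side4.png',cv2.resize(im[120:320,150:420,::-1],None,fx=2.9,fy=2.9))"
```

```text
shift [-0.0009  0.0003  0.0005] rot [ 0.07  0.1  -0.07] t 5.55 F [ 0.35  0.3  -0.9 ] pos [0.4301 0.1682 0.3025] [ 1.7993e+02  1.0000e-01 -2.5700e+00] 0.47299445139340934
```

View pics/side4.png

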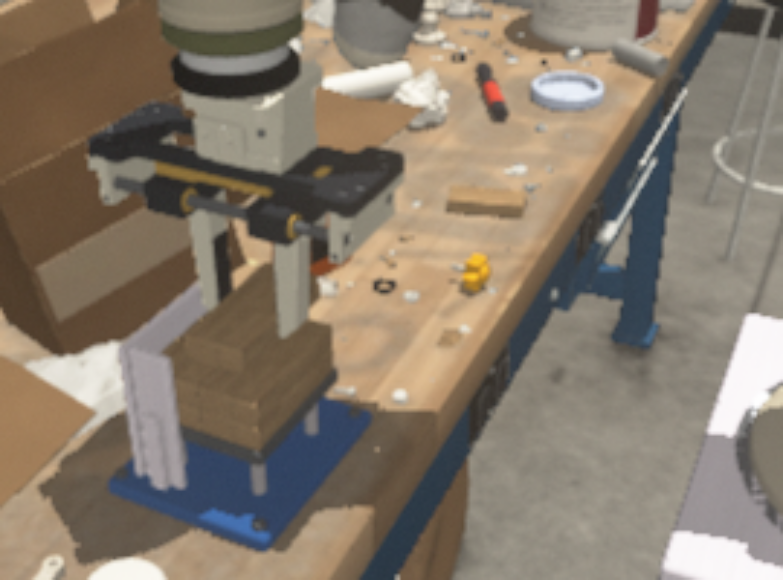

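The block hangs above the pile, a centimetre or two clear, with the rear finger free of the fence. Now I lower in small steps and watch the force.

Call:
send_rows(commands="0.3 0 0 0.001 0 0 0;0.3 0 0 0.002 0 0 0;0.3 0 0 0.003 0 0 0;0.3 0 0 0.004 0 0 0;0.3 0 0 0.004 0 0 0")

```text
time_s: 6.1
tool_pos: [0.4299, 0.1694, 0.2993]
eef_rot: [-180.0, -0.0, -2.5]
wrist_force: [-0.3, 0.6, -0.8]
opening: 0.473
```

Call:
send_rows(commands="0.3 0 0 0.001 0 0 0;0.3 0 0 0.002 0 0 0;0.3 0 0 0.003 0 0 0;0.3 0 0 0.003 0 0 0")

```text
time_s: 6.5
tool_pos: [0.4298, 0.1694, 0.2961]
eef_rot: [180.0, 0.0, -2.5]
wrist_force: [-0.6, -0.0, -0.8]
opening: 0.469
```

Call:
send_rows(commands="0.3 0 0 0.001 0 0 0;0.3 0 0 0.002 0 0 0;0.3 0 0 0.003 0 0 0;0.3 0 0 0.003 0 0 0")

```text
time_s: 6.9
tool_pos: [0.4298, 0.1694, 0.2931]
eef_rot: [180.0, 0.0, -2.5]
wrist_force: [-0.4, 0.3, -0.5]
opening: 0.469
```

Call:
send_rows(commands="0.3 0 0 0.001 0 0 0;0.3 0 0 0.002 0 0 0;0.3 0 0 0.003 0 0 0;0.3 0 0 0.003 0 0 0")

```text
time_s: 7.3
tool_pos: [0.4298, 0.1694, 0.2901]
eef_rot: [180.0, 0.0, -2.5]
wrist_force: [0.5, 0.1, -0.9]
opening: 0.471
```

Call:
send_rows(commands="0.3 0 0 0.001 0 0 0;0.3 0 0 0.002 0 0 0;0.3 0 0 0.002 0 0 0")

```text
time_s: 7.6
tool_pos: [0.4299, 0.1694, 0.2883]
eef_rot: [180.0, -0.0, -2.5]
wrist_force: [-0.7, 0.3, 2.0]
opening: 0.474
```

Call:
send_rows(commands="0.3 0 0 0.001 0 0 0;0.3 0 0 0.002 0 0 0;0.3 0 0 0.002 0 0 0")

```text
time_s: 7.9
tool_pos: [0.4298, 0.1694, 0.2866]
eef_rot: [180.0, -0.0, -2.5]
wrist_force: [-2.3, 0.1, 11.2]
opening: 0.474
```

Contact: the force rose to about 12 N. I back off slightly, then release.

Call:
send_rows(commands="0.3 0 0 -0.001 0 0 0;0.3 0 0 -0.001 0 0 0;0.3 0 0 -0.001 0 0 0")

```text
time_s: 8.2
tool_pos: [0.4298, 0.1694, 0.2875]
eef_rot: [-180.0, -0.0, -2.5]
wrist_force: [-1.2, -1.0, 6.4]
opening: 0.472
```

Call:
send_rows(commands="0.6 0 0 0 0 0 0;0.6 0 0 0 0 0 0;0.6 0 0 0 0 0 0;0.6 0 0 0 0 0 0;0.6 0 0 0 0 0 0")

```text
time_s: 8.7
tool_pos: [0.4299, 0.1694, 0.2872]
eef_rot: [180.0, 0.0, -2.5]
wrist_force: [0.1, 0.1, 1.3]
opening: 0.599
```

```bash
python3 -c "
from h import *
goto([.43,.17,.4],[180,0,SY])
im=ctrl.grab_frame('side');cv2.imwrite('pics/side5.png',cv2.resize(im[180:320,180:300,::-1],None,fx=5,fy=4))
im=ctrl.grab_frame('top');cv2.imwrite('pics/top5.png',cv2.resize(im[160:260,175:335,::-1],None,fx=5,fy=5))"
```

```text
shift [ 1.000e-04 -6.000e-04 -1.128e-01] rot [0.   0.01 0.04] t 8.7 F [0.07 0.11 1.25] pos [0.4299 0.1694 0.2872] [ 1.80e+02  1.00e-02 -2.46e+00] 0.598796912436194
```

View pics/side5.png

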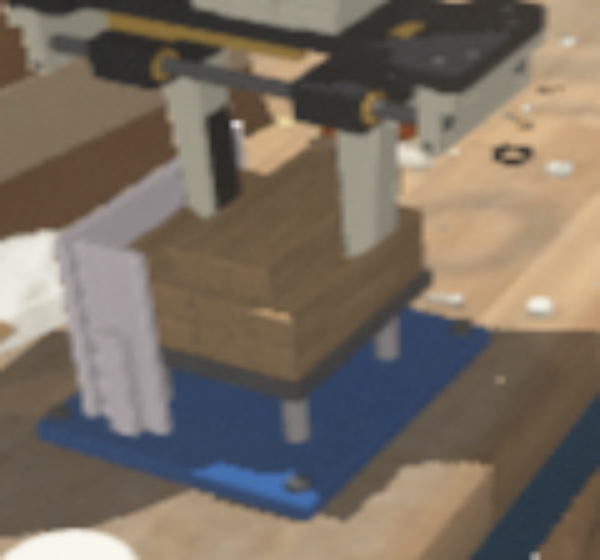

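Let go: the block lies flat on the pile, clear of both pads. I rise, turn 90° and come down in front of the block.

Call:
send_rows(commands="0.6 0 0 0 0 0 0;0.6 0 0 -0.005 0 0 0;0.6 0 0 -0.02 0 0 0;0.6 0 0 -0.05 0 0 0;0.6 0 0 -0.08 0 0 0;0.6 0 0 -0.08 0 0 0")

```text
time_s: 9.4
tool_pos: [0.4303, 0.1699, 0.3705]
eef_rot: [-179.9, -0.3, -2.5]
wrist_force: [0.7, -0.1, -0.1]
opening: 0.601
```

```bash
python3 -c "
from h import *
p=st(-.050,-.004);print(p)
goto([*p,.367],[180,0,SY+90])
s=ctrl.observe();im=ctrl.grab_frame('wrist');print(s['qpos'])"
```

```text
[0.39137311 0.17168478]
shift [-0.039  -0.0001  0.0033] rot [  0.12  -0.31 -89.98] t 9.4 F [ 0.71 -0.09 -0.12] pos [0.4303 0.1699 0.3705] [-179.88   -0.27   -2.48] 0.6005680857041125
[ -4.09063396  22.10610823 -32.1799271  125.81038859  19.77106926
  36.57127353 -52.85311769]
```

Call:
send_rows(commands="0.45 -0.039 0 0 0 0 -90;0.45 -0.039 0 0 0 0 -90;0.45 -0.039 0 0 0 0 -90;0.45 -0.039 0 0 0 0 -90;0.45 -0.039 0 0 0 0 -90;0.45 -0.039 0 0 0 0 -90;0.45 -0.039 0 0 0 0 -90;0.45 -0.039 0 0 0 0 -90")

```text
time_s: 10.25
tool_pos: [0.3907, 0.1709, 0.3666]
eef_rot: [-179.9, 0.0, 66.7]
wrist_force: [0.5, 0.0, 0.6]
opening: 0.45
```

```bash
python3 -c "
from h import *
p=st(-.050,-.004);print(p)
goto([*p,.320],[180,0,SY+90])"
```

```text
[0.39137311 0.17168478]
shift [0.0011 0.0003 0.0466] rot [ -0.06   0.03 -20.84] t 10.25 F [0.54 0.02 0.64] pos [0.3907 0.1709 0.3666] [-1.7994e+02  4.0000e-02  6.6660e+01] 0.44973472044873775
```

Call:
send_rows(commands="0.45 0.001 0 0 0 0 -20.8;0.45 0.001 0 0 0 0 -20.8;0.45 0.001 0 0.01 0 0 -20.8;0.45 0.001 0 0.02 0 0 -20.8;0.45 0.001 0 0.02 0 0 -20.8")

```text
time_s: 10.75
tool_pos: [0.391, 0.1716, 0.3457]
eef_rot: [-179.8, 0.1, 87.0]
wrist_force: [0.2, -0.8, -0.2]
opening: 0.447
```

```bash
python3 -c "
from h import *
p=st(-.050,-.004);print(p)
goto([*p,.288],[180,0,SY+90])
im=ctrl.grab_frame('top');cv2.imwrite('pics/top6.png',cv2.resize(im[160:260,175:335,::-1],None,fx=5,fy=5))
im=ctrl.grab_frame('side');cv2.imwrite('pics/side6.png',cv2.resize(im[180:320,180:300,::-1],None,fx=5,fy=4))"
```

```text
[0.39137311 0.17168478]
shift [0.0002 0.0006 0.0577] rot [-0.16  0.05 -0.51] t 10.75 F [ 0.17 -0.77 -0.2 ] pos [0.391  0.1716 0.3457] [-1.7984e+02  5.0000e-02  8.6990e+01] 0.4472865421013756
```

View pics/side6.png

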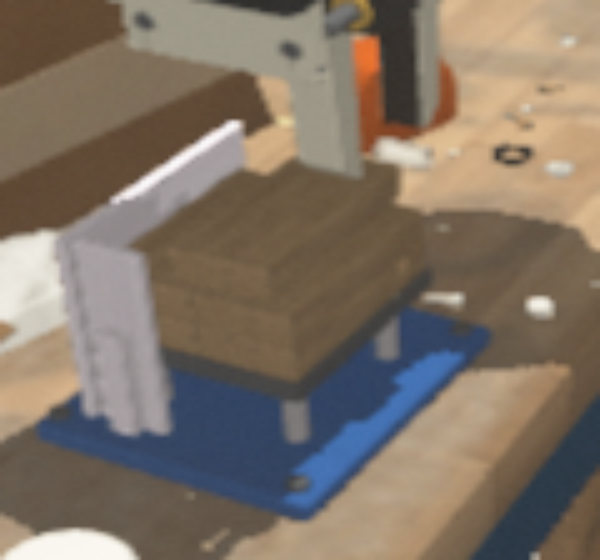

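View pics/top6.png

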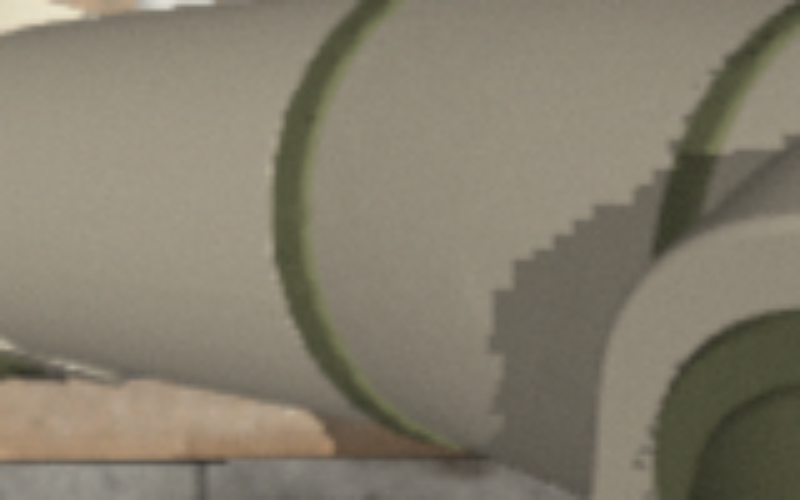

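Call:
send_rows(commands="0.45 0 0 0.02 0 0 -0.5;0.45 0 0 0.035 0 0 -0.5;0.45 0 0 0.039 0 0 -0.5;0.45 0 0 0.041 0 0 -0.5;0.45 0 0 0.043 0 0 -0.5;0.45 0 0 0.045 0 0 -0.5;0.45 0 0 0.045 0 0 -0.5")

```text
time_s: 11.55
tool_pos: [0.3914, 0.172, 0.3024]
eef_rot: [180.0, -0.0, 87.6]
wrist_force: [-0.2, 0.0, -0.2]
opening: 0.452
```

Call:
send_rows(commands="0.45 0 0 0.003 0 0 0;0.45 0 0 0.006 0 0 0;0.45 0 0 0.009 0 0 0;0.45 0 0 0.012 0 0 0;0.45 0 0 0.0125 0 0 0;0.45 0 0 0.0125 0 0 0")

```text
time_s: 12.15
tool_pos: [0.3912, 0.1721, 0.2896]
eef_rot: [-180.0, 0.0, 87.6]
wrist_force: [-0.0, 0.6, 0.9]
opening: 0.449
```

```bash
python3 -c "
from h import *
p=st(-.041,-.004);print(p)
goto([*p,.288],[180,0,SY+90])
im=ctrl.grab_frame('side');cv2.imwrite('pics/side7.png',cv2.resize(im[180:320,180:300,::-1],None,fx=5,fy=4))"
```

```text
[0.40036455 0.1712922 ]
shift [-0.0004  0.0091  0.0016] rot [-0.02  0.01  0.1 ] t 12.15 F [-0.04  0.57  0.86] pos [0.3912 0.1721 0.2896] [-1.7998e+02  1.0000e-02  8.7600e+01] 0.44945607168382073
```

View pics/side7.png

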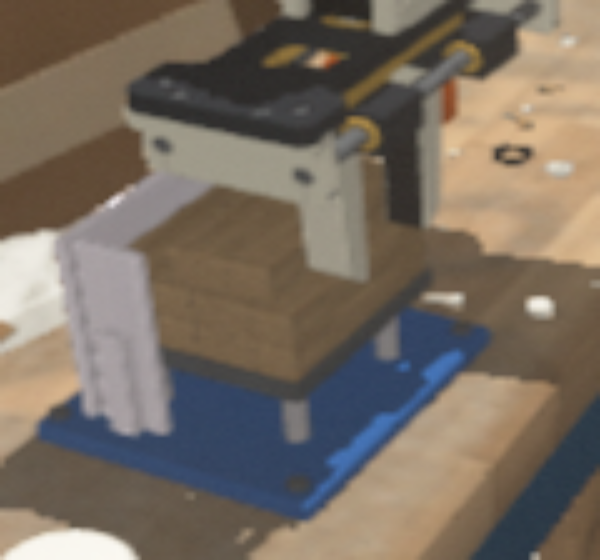

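Call:
send_rows(commands="0.45 0 0.003 0.0005 0 0 0;0.45 0 0.006 0.001 0 0 0;0.45 0 0.009 0.001 0 0 0;0.45 0 0.012 0.001 0 0 0;0.45 0 0.015 0.001 0 0 0;0.45 0 0.018 0.001 0 0 0;0.45 0 0.021 0.001 0 0 0;0.45 0 0.024 0.001 0 0 0")

```text
time_s: 13.0
tool_pos: [0.4155, 0.171, 0.2887]
eef_rot: [-180.0, 0.0, 87.6]
wrist_force: [-0.3, -0.2, -0.5]
opening: 0.453
```

Call:
send_rows(commands="0.45 0 0.002 0 0 0 0;0.45 0 0.004 0 0 0 0;0.45 0 0.006 0 0 0 0;0.45 0 0.008 0 0 0 0;0.45 0 0.008 0 0 0 0")

```text
time_s: 13.5
tool_pos: [0.4235, 0.1706, 0.2887]
eef_rot: [180.0, -0.0, 87.6]
wrist_force: [-0.7, -0.1, 0.5]
opening: 0.45
```

```bash
python3 -c "
from h import *
p=st(-.0075,-.004);print(p)
goto([*p,.288],[180,0,SY+90])
im=ctrl.grab_frame('side');cv2.imwrite('pics/side8.png',cv2.resize(im[180:320,180:300,::-1],None,fx=5,fy=4))"
```

```text
[0.43383266 0.16983095]
shift [-0.0004  0.0103  0.0007] rot [ 0.01 -0.    0.08] t 13.5 F [-0.72 -0.12  0.52] pos [0.4235 0.1706 0.2887] [179.99  -0.    87.58] 0.45003553382908396
```

View pics/side8.png

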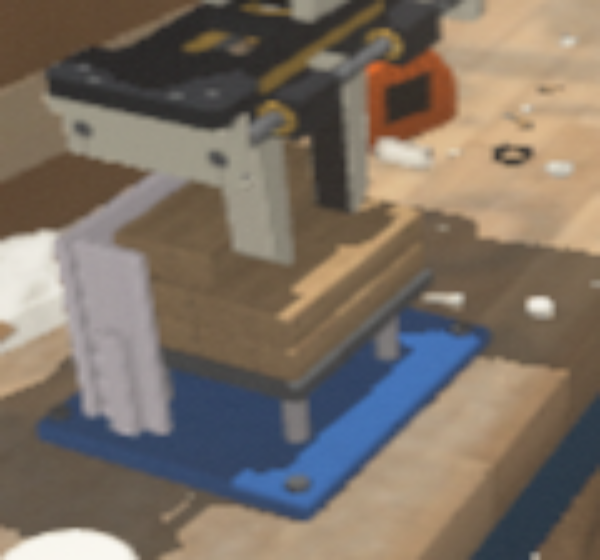

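Call:
send_rows(commands="0.45 0 0.001 0 0 0 0;0.45 0 0.002 0 0 0 0;0.45 0 0.003 0 0 0 0;0.45 0 0.004 0 0 0 0;0.45 0 0.004 0 0 0 0")

```text
time_s: 14.05
tool_pos: [0.4274, 0.1705, 0.2887]
eef_rot: [180.0, -0.0, 87.6]
wrist_force: [0.7, -0.8, 0.6]
opening: 0.449
```

Call:
send_rows(commands="0.45 0 0.001 0 0 0 0;0.45 0 0.002 0 0 0 0;0.45 0 0.002 0 0 0 0")

```text
time_s: 14.35
tool_pos: [0.4294, 0.1704, 0.2887]
eef_rot: [180.0, -0.0, 87.6]
wrist_force: [0.0, 0.2, 0.4]
opening: 0.452
```

Call:
send_rows(commands="0.45 0 0.001 0 0 0 0;0.45 0 0.001 0 0 0 0")

```text
time_s: 14.55
tool_pos: [0.4304, 0.1704, 0.2887]
eef_rot: [-180.0, -0.0, 87.6]
wrist_force: [0.4, 0.8, -1.0]
opening: 0.451
```

Call:
send_rows(commands="0.45 0 0.001 0 0 0 0;0.45 0 0.001 0 0 0 0")

```text
time_s: 14.75
tool_pos: [0.4314, 0.1703, 0.2887]
eef_rot: [180.0, -0.0, 87.6]
wrist_force: [0.6, 0.5, -0.1]
opening: 0.45
```

Call:
send_rows(commands="0.45 0 0.001 0 0 0 0;0.45 0 0.001 0 0 0 0")

```text
time_s: 14.95
tool_pos: [0.4324, 0.1703, 0.2887]
eef_rot: [180.0, 0.0, 87.6]
wrist_force: [-0.4, 0.3, -0.0]
opening: 0.451
```

Call:
send_rows(commands="0.45 0 0.0007 0 0 0 0;0.45 0 0.0007 0 0 0 0")

```text
time_s: 15.15
tool_pos: [0.433, 0.1702, 0.2887]
eef_rot: [-180.0, -0.0, 87.6]
wrist_force: [0.4, 0.5, 0.2]
opening: 0.449
```

Call:
send_rows(commands="0.45 0 0.0007 0 0 0 0;0.45 0 0.0007 0 0 0 0")

```text
time_s: 15.35
tool_pos: [0.4333, 0.1703, 0.2887]
eef_rot: [-180.0, 0.0, 87.6]
wrist_force: [-3.1, -0.0, 0.9]
opening: 0.45
```

Call:
send_rows(commands="0.45 0 0.0007 0 0 0 0;0.45 0 0.0007 0 0 0 0")

```text
time_s: 15.55
tool_pos: [0.4335, 0.1704, 0.2886]
eef_rot: [-179.9, 0.0, 87.6]
wrist_force: [-5.5, 1.4, 3.0]
opening: 0.45
```

Call:
send_rows(commands="0.45 0 0.0007 0 0 0 0;0.45 0 0.0007 0 0 0 0")

```text
time_s: 15.75
tool_pos: [0.4337, 0.1703, 0.2886]
eef_rot: [-179.9, 0.0, 87.6]
wrist_force: [-9.1, 3.2, 3.2]
opening: 0.446
```

Firm contact with the fence at 9 N. I back off, raise, close the fingers and go to the -y end.

Call:
send_rows(commands="0.45 0 -0.002 0 0 0 0;0.45 0 -0.006 0 0 0 0;0.45 0 -0.012 0 0 0 0;0.2 0 -0.012 -0.02 0 0 0;0 0 -0.012 -0.05 0 0 0;0 0 -0.012 -0.07 0 0 0;0 0 -0.012 -0.07 0 0 0")

```text
time_s: 16.45
tool_pos: [0.4233, 0.171, 0.3607]
eef_rot: [179.8, -0.1, 87.6]
wrist_force: [0.2, -0.1, 0.4]
opening: 0.155
```

```bash
python3 -c "
from h import *
p=st(.017,-.086);print(p)
goto([*p,.36],[180,0,SY+90])
s=ctrl.observe();im=ctrl.grab_frame('wrist');cv2.imwrite('pics/w9.png',im[:,:,::-1])
im=ctrl.grab_frame('side');cv2.imwrite('pics/side9.png',cv2.resize(im[180:320,180:300,::-1],None,fx=5,fy=4))"
```

```text
[0.45473255 0.08684032]
shift [-0.0828  0.035   0.0008] rot [ 0.22 -0.06  0.06] t 16.45 F [ 0.15 -0.1   0.36] pos [0.4233 0.171  0.3607] [ 1.7978e+02 -6.0000e-02  8.7560e+01] 0.15509440346839123
```

View pics/side9.png

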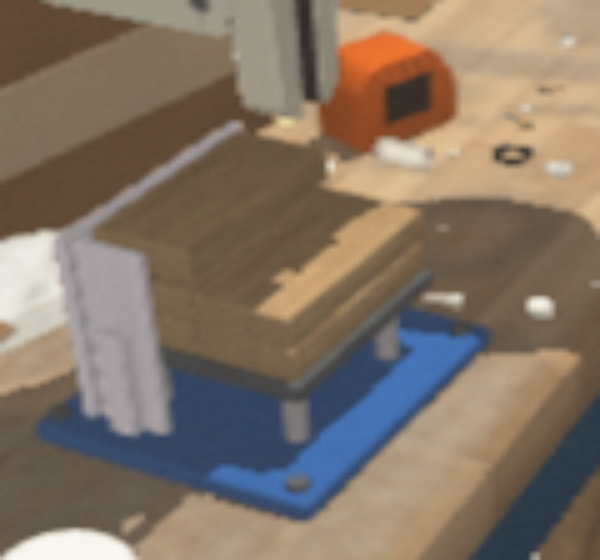

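View pics/w9.png

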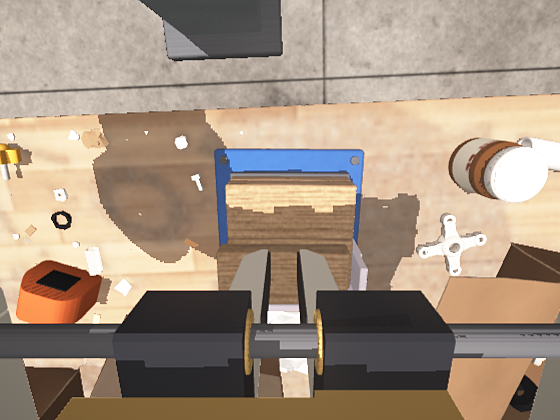

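Call:
send_rows(commands="0 -0.04 0.015 0 0 0 0;0 -0.083 0.035 0 0 0 0;0 -0.083 0.035 0 0 0 0;0 -0.083 0.035 0 0 0 0;0 -0.083 0.035 0.02 0 0 0;0 -0.083 0.035 0.035 0 0 0;0 -0.083 0.035 0.035 0 0 0")

```text
time_s: 17.25
tool_pos: [0.4536, 0.0873, 0.3222]
eef_rot: [-179.8, 0.0, 87.7]
wrist_force: [0.4, -0.0, -0.4]
opening: 0.005
```

```bash
python3 -c "
from h import *
p=st(.017,-.086)
goto([*p,.288],[180,0,SY+90])
im=ctrl.grab_frame('side');cv2.imwrite('pics/side10.png',cv2.resize(im[180:320,180:300,::-1],None,fx=5,fy=4))"
```

```text
shift [-0.0004  0.0012  0.0341] rot [-0.18  0.01  0.25] t 17.25 F [ 0.4  -0.   -0.44] pos [0.4536 0.0873 0.3222] [-1.7982e+02  1.0000e-02  8.7750e+01] 0.004673297885831566
```

View pics/side10.png

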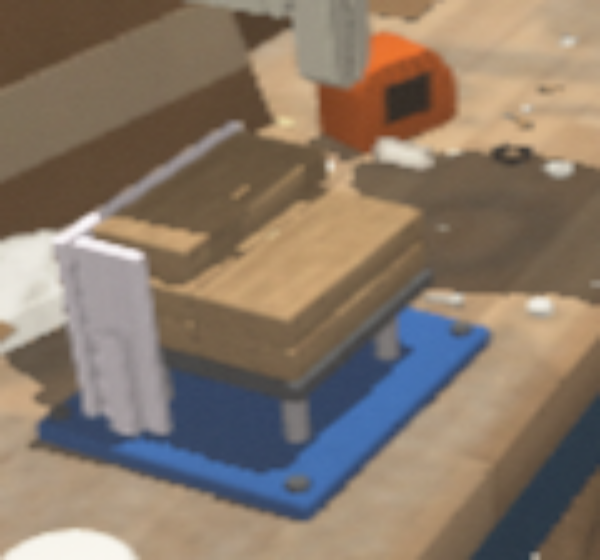

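Clear of the block end. I lower beside it, then push +y (tool +x).

Call:
send_rows(commands="0 0 0 0.01 0 0 0;0 0 0 0.018 0 0 0;0 0 0 0.024 0 0 0;0 0 0 0.03 0 0 0;0 0 0 0.033 0 0 0;0 0 0 0.0335 0 0 0;0 0 0 0.0335 0 0 0")

```text
time_s: 18.0
tool_pos: [0.4546, 0.0863, 0.2902]
eef_rot: [-180.0, -0.0, 87.6]
wrist_force: [0.0, -1.1, -0.2]
opening: 0.007
```

Call:
send_rows(commands="0 0.002 0 0 0 0 0;0 0.004 0 0 0 0 0;0 0.006 0 0 0 0 0;0 0.008 0 0 0 0 0;0 0.01 0 0 0 0 0;0 0.01 0 0 0 0 0")

```text
time_s: 18.6
tool_pos: [0.455, 0.0966, 0.2903]
eef_rot: [180.0, -0.0, 87.6]
wrist_force: [0.5, -0.8, 0.8]
opening: 0.004
```

Call:
send_rows(commands="0 0.001 0 0 0 0 0;0 0.002 0 0 0 0 0;0 0.003 0 0 0 0 0;0 0.003 0 0 0 0 0")

```text
time_s: 19.0
tool_pos: [0.4551, 0.0994, 0.2903]
eef_rot: [180.0, -0.0, 87.6]
wrist_force: [0.9, -0.4, -0.4]
opening: 0.002
```

Call:
send_rows(commands="0 0.001 0 0 0 0 0;0 0.002 0 0 0 0 0;0 0.002 0 0 0 0 0")

```text
time_s: 19.3
tool_pos: [0.4552, 0.1014, 0.2902]
eef_rot: [180.0, -0.0, 87.6]
wrist_force: [0.2, -0.2, 0.2]
opening: 0.006
```

Call:
send_rows(commands="0 0.001 0 0 0 0 0;0 0.001 0 0 0 0 0")

```text
time_s: 19.5
tool_pos: [0.4552, 0.1024, 0.2903]
eef_rot: [-180.0, -0.0, 87.6]
wrist_force: [0.8, -0.1, -1.3]
opening: 0.0
```

Call:
send_rows(commands="0 0.001 0 0 0 0 0;0 0.001 0 0 0 0 0")

```text
time_s: 19.7
tool_pos: [0.4553, 0.1034, 0.2902]
eef_rot: [-180.0, -0.0, 87.6]
wrist_force: [0.4, -1.1, 0.1]
opening: 0.007
```

Call:
send_rows(commands="0 0.001 0 0 0 0 0;0 0.001 0 0 0 0 0")

```text
time_s: 19.9
tool_pos: [0.4553, 0.1044, 0.2903]
eef_rot: [180.0, -0.0, 87.6]
wrist_force: [-0.5, 0.2, 0.6]
opening: 0.003
```

Call:
send_rows(commands="0 0.001 0 0 0 0 0;0 0.001 0 0 0 0 0")

```text
time_s: 20.1
tool_pos: [0.4553, 0.1053, 0.2902]
eef_rot: [-180.0, 0.0, 87.6]
wrist_force: [-0.2, -0.2, 0.2]
opening: 0.002
```

Call:
send_rows(commands="0 0.0007 0 0 0 0 0;0 0.0007 0 0 0 0 0")

```text
time_s: 20.3
tool_pos: [0.4554, 0.106, 0.2902]
eef_rot: [-180.0, 0.0, 87.6]
wrist_force: [0.3, 0.1, 0.8]
opening: 0.006
```

Call:
send_rows(commands="0 0.0007 0 0 0 0 0;0 0.0007 0 0 0 0 0")

```text
time_s: 20.5
tool_pos: [0.4554, 0.1067, 0.2902]
eef_rot: [-180.0, -0.0, 87.6]
wrist_force: [0.4, -0.6, -0.5]
opening: 0.005
```

```bash
python3 -c "
from h import *
im=ctrl.grab_frame('side');cv2.imwrite('pics/side11.png',cv2.resize(im[180:320,180:300,::-1],None,fx=5,fy=4))"
```

```text
(no output)
```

View pics/side11.png

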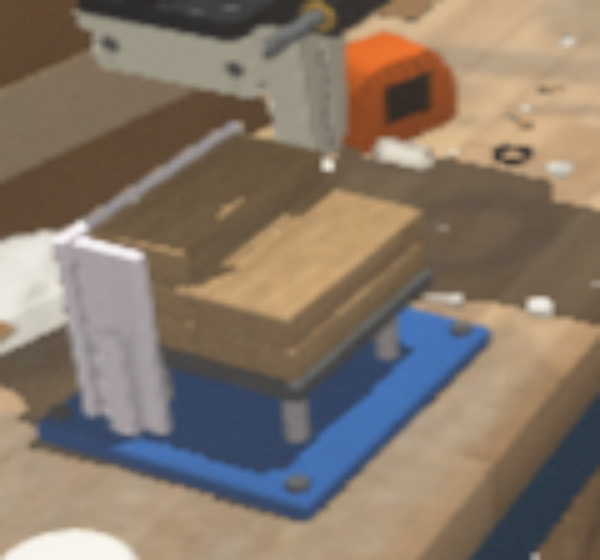

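The block is moving toward the stop, so I carry on in small steps.

Call:
send_rows(commands="0 0.0007 0 0 0 0 0;0 0.0007 0 0 0 0 0")

```text
time_s: 20.75
tool_pos: [0.4555, 0.1074, 0.2902]
eef_rot: [180.0, -0.0, 87.6]
wrist_force: [-0.4, -0.5, -0.3]
opening: -0.0
```

Call:
send_rows(commands="0 0.0007 0 0 0 0 0;0 0.0007 0 0 0 0 0")

```text
time_s: 20.95
tool_pos: [0.4555, 0.1081, 0.2902]
eef_rot: [-180.0, -0.0, 87.6]
wrist_force: [-0.7, -0.6, -0.5]
opening: 0.003
```

Call:
send_rows(commands="0 0.0007 0 0 0 0 0;0 0.0007 0 0 0 0 0")

```text
time_s: 21.15
tool_pos: [0.4555, 0.1088, 0.2902]
eef_rot: [-180.0, -0.0, 87.6]
wrist_force: [-0.0, 0.3, -0.6]
opening: 0.006
```

Call:
send_rows(commands="0 0.0007 0 0 0 0 0;0 0.0007 0 0 0 0 0")

```text
time_s: 21.35
tool_pos: [0.4556, 0.1096, 0.2903]
eef_rot: [180.0, -0.0, 87.6]
wrist_force: [0.1, -0.4, 0.6]
opening: 0.002
```

Call:
send_rows(commands="0 0.0007 0 0 0 0 0;0 0.0007 0 0 0 0 0")

```text
time_s: 21.55
tool_pos: [0.4556, 0.1102, 0.2902]
eef_rot: [-180.0, -0.0, 87.6]
wrist_force: [-1.1, 0.3, -0.4]
opening: 0.004
```

Call:
send_rows(commands="0 0.0007 0 0 0 0 0;0 0.0007 0 0 0 0 0")

```text
time_s: 21.75
tool_pos: [0.4556, 0.1109, 0.2903]
eef_rot: [180.0, -0.0, 87.6]
wrist_force: [0.3, -0.8, -0.2]
opening: 0.004
```

Call:
send_rows(commands="0 0.0007 0 0 0 0 0;0 0.0007 0 0 0 0 0")

```text
time_s: 21.95
tool_pos: [0.4556, 0.1116, 0.2902]
eef_rot: [-180.0, -0.0, 87.6]
wrist_force: [-0.5, -0.3, 1.7]
opening: 0.008
```

Call:
send_rows(commands="0 0.0007 0 0 0 0 0;0 0.0007 0 0 0 0 0")

```text
time_s: 22.15
tool_pos: [0.4556, 0.1123, 0.2902]
eef_rot: [-180.0, 0.0, 87.6]
wrist_force: [0.1, -1.3, -0.4]
opening: 0.007
```

Call:
send_rows(commands="0 0.0007 0 0 0 0 0;0 0.0007 0 0 0 0 0")

```text
time_s: 22.35
tool_pos: [0.4556, 0.1126, 0.2902]
eef_rot: [-180.0, 0.1, 87.6]
wrist_force: [0.7, -3.7, 1.0]
opening: 0.005
```

```bash
python3 -c "
from h import *
im=ctrl.grab_frame('side');cv2.imwrite('pics/side12.png',cv2.resize(im[180:320,180:300,::-1],None,fx=5,fy=4))"
```

```text
(no output)
```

View pics/side12.png

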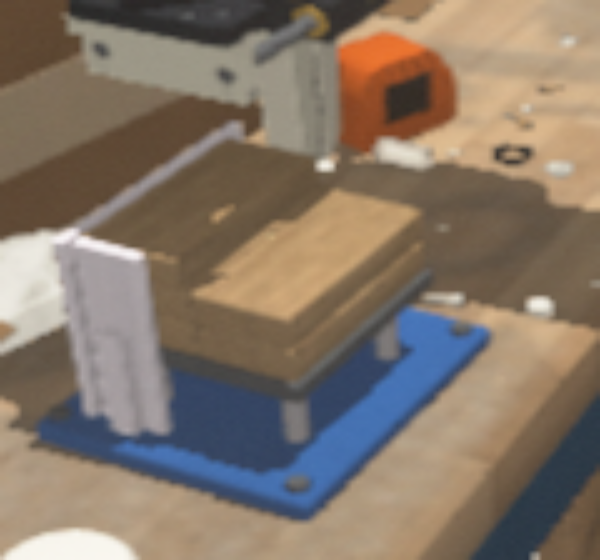

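Call:
send_rows(commands="0 0.0007 0 0 0 0 0;0 0.0007 0 0 0 0 0")

```text
time_s: 22.6
tool_pos: [0.4556, 0.1128, 0.2901]
eef_rot: [-180.0, 0.1, 87.6]
wrist_force: [0.3, -6.6, 2.4]
opening: 0.003
```

Call:
send_rows(commands="0 0.0007 0 0 0 0 0;0 0.0007 0 0 0 0 0")

```text
time_s: 22.8
tool_pos: [0.4556, 0.113, 0.29]
eef_rot: [-179.9, 0.2, 87.5]
wrist_force: [0.1, -7.7, 1.5]
opening: 0.006
```

Seated on the stop at 8 N. I back off, then push against the fence once more to make sure it is square.

Call:
send_rows(commands="0 -0.003 0 0 0 0 0;0 -0.012 0 0 0 0 0;0 -0.02 0 0 0 0 0;0 -0.02 0 -0.03 0 0 0;0 -0.02 0 -0.07 0 0 0;0.2 -0.02 0 -0.07 0 0 0")

```text
time_s: 23.4
tool_pos: [0.4556, 0.0947, 0.3637]
eef_rot: [179.7, -0.1, 87.6]
wrist_force: [-0.6, 0.4, 0.0]
opening: 0.052
```

```bash
python3 -c "
from h import *
p=st(-.030,.0);print(p)
goto([*p,.36],[180,0,SY+90])
s=ctrl.observe();im=ctrl.grab_frame('wrist');cv2.imwrite('pics/w13.png',im[:,:,::-1]);np.save('s13.npy',s,allow_pickle=True)
im=ctrl.grab_frame('top');cv2.imwrite('pics/top13.png',cv2.resize(im[160:260,175:335,::-1],None,fx=5,fy=5))
im=ctrl.grab_frame('side');cv2.imwrite('pics/side13.png',cv2.resize(im[180:320,180:300,::-1],None,fx=5,fy=4))"
```

```text
[0.41152855 0.17480858]
shift [ 0.0781 -0.0475  0.0036] rot [ 0.29 -0.11  0.06] t 23.4 F [-0.58  0.42  0.01] pos [0.4556 0.0947 0.3637] [ 1.7971e+02 -1.1000e-01  8.7560e+01] 0.052116460440224686
```

View pics/w13.png

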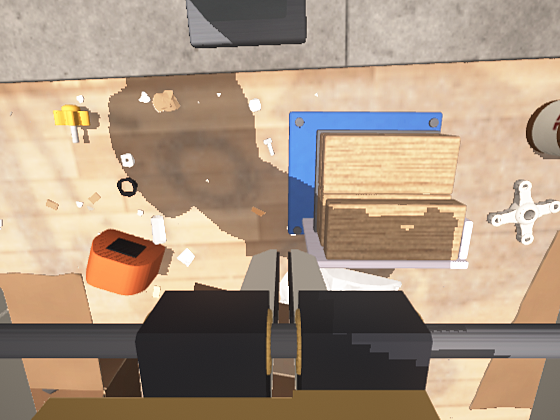

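View pics/side13.png

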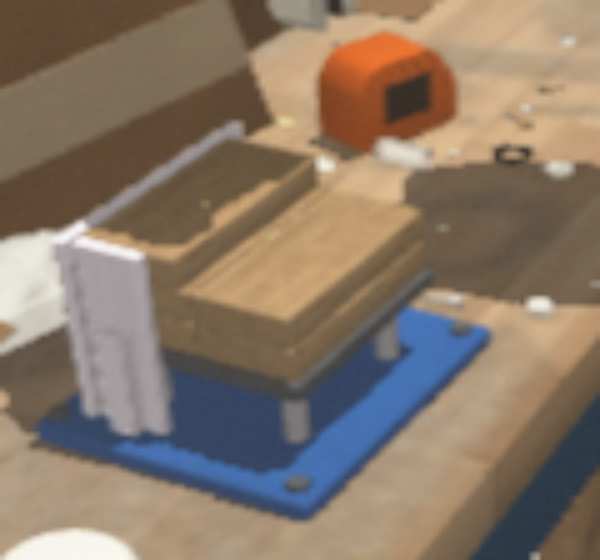

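Call:
send_rows(commands="0.45 0.04 -0.025 0 0 0 0;0.45 0.078 -0.047 0 0 0 0;0.45 0.078 -0.047 0 0 0 0;0.45 0.078 -0.047 0.03 0 0 0;0.45 0.078 -0.047 0.055 0 0 0;0.45 0.078 -0.047 0.068 0 0 0;0.45 0.078 -0.047 0.074 0 0 0;0.45 0.078 -0.047 0.074 0 0 0")

```text
time_s: 24.35
tool_pos: [0.411, 0.174, 0.2852]
eef_rot: [-179.9, 0.1, 87.6]
wrist_force: [0.4, -1.1, -0.8]
opening: 0.45
```

Call:
send_rows(commands="0.45 0 0.003 0 0 0 0;0.45 0 0.006 0 0 0 0;0.45 0 0.01 0 0 0 0;0.45 0 0.014 0 0 0 0;0.45 0 0.017 0 0 0 0;0.45 0 0.018 0 0 0 0;0.45 0 0.018 0 0 0 0")

```text
time_s: 25.05
tool_pos: [0.4293, 0.1734, 0.2862]
eef_rot: [-180.0, -0.0, 87.6]
wrist_force: [-0.6, -0.0, 0.3]
opening: 0.449
```

Call:
send_rows(commands="0.45 0 0.001 -0.002 0 0 0;0.45 0 0.002 -0.002 0 0 0;0.45 0 0.003 -0.002 0 0 0;0.45 0 0.003 -0.002 0 0 0")

```text
time_s: 25.45
tool_pos: [0.4323, 0.1734, 0.2883]
eef_rot: [180.0, -0.0, 87.6]
wrist_force: [-0.8, 0.5, 0.2]
opening: 0.453
```

Call:
send_rows(commands="0.45 0 0.001 0 0 0 0;0.45 0 0.001 0 0 0 0")

```text
time_s: 25.65
tool_pos: [0.4332, 0.1733, 0.2882]
eef_rot: [-180.0, 0.0, 87.6]
wrist_force: [0.4, 0.3, 0.6]
opening: 0.449
```

Call:
send_rows(commands="0.45 0 0.0007 0 0 0 0;0.45 0 0.0007 0 0 0 0")

```text
time_s: 25.85
tool_pos: [0.4335, 0.1733, 0.2882]
eef_rot: [-180.0, 0.0, 87.6]
wrist_force: [-3.5, 0.4, 1.8]
opening: 0.448
```

Call:
send_rows(commands="0.45 0 0.0007 0 0 0 0;0.45 0 0.001 0 0 0 0;0.45 0 0.001 0 0 0 0")

```text
time_s: 26.15
tool_pos: [0.4337, 0.1733, 0.2881]
eef_rot: [-179.9, 0.0, 87.6]
wrist_force: [-7.5, 2.0, 3.2]
opening: 0.449
```

Call:
send_rows(commands="0.45 0 -0.002 0 0 0 0;0.45 0 -0.008 0 0 0 0;0.45 0 -0.015 0 0 0 0;0.45 0 -0.015 -0.02 0 0 0;0.45 0 -0.015 -0.06 0 0 0;0.45 0 -0.015 -0.1 0 0 0;0.45 -0.04 -0.015 -0.12 0 0 0;0.45 -0.08 -0.015 -0.12 0 0 0")

```text
time_s: 26.95
tool_pos: [0.4165, 0.0945, 0.4106]
eef_rot: [179.7, -0.0, 87.7]
wrist_force: [0.6, -0.9, -0.1]
opening: 0.446
```

Call:
send_rows(commands="0.45 -0.05 0 -0.03 0 0 0;0.45 -0.09 0 -0.05 0 0 0;0.45 -0.09 0 -0.05 0 0 0;0.45 -0.09 0 -0.05 0 0 0")

```text
time_s: 27.35
tool_pos: [0.4125, 0.0025, 0.4585]
eef_rot: [179.9, 0.1, 87.3]
wrist_force: [0.7, 0.9, 0.1]
opening: 0.45
```

```bash
python3 -c "
from h import *
s=ctrl.observe();im=ctrl.grab_frame('wrist');cv2.imwrite('pics/w14.png',im[:,:,::-1]);np.save('s14.npy',s,allow_pickle=True)
print(s['tool_pos'],s['time_s'])
im=ctrl.grab_frame('top');cv2.imwrite('pics/top14.png',cv2.resize(im[160:260,175:335,::-1],None,fx=5,fy=5))
im=ctrl.grab_frame('side');cv2.imwrite('pics/side14.png',cv2.resize(im[180:320,180:300,::-1],None,fx=5,fy=4))"
```

```text
[0.41254397 0.00246346 0.45852509] 27.35
```

View pics/side14.png

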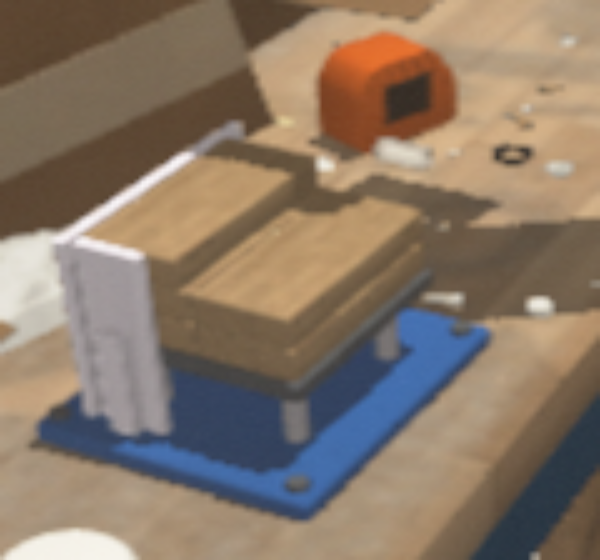

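View pics/top14.png

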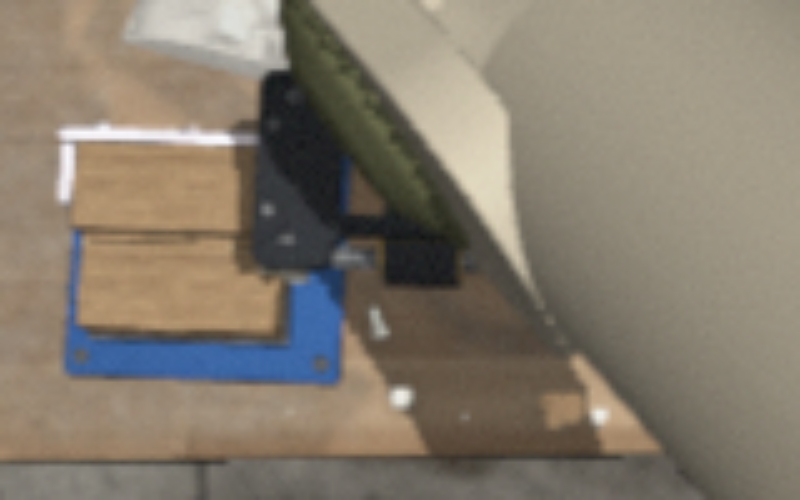

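View pics/w14.png

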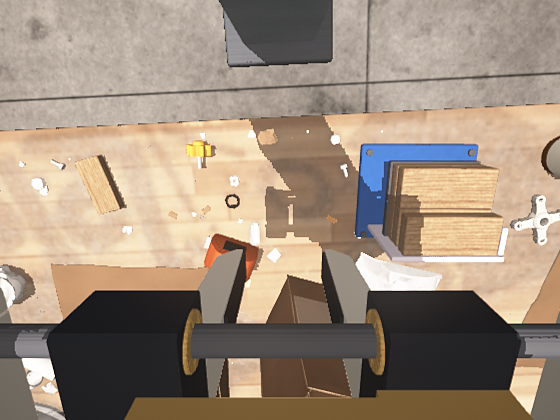

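```bash
python3 -c "
from rig import ctrl
s=ctrl.observe();print(s['time_s'],s['wrist_force'],abs(s['qd']).max())
print(ctrl.sign_off())"
```

```text
27.5 [ 0.80006316 -0.39019406 -0.25918041] 1.3718258456850807
the job is handed in; nothing more can be done
None
```

The block lies flat on top of the pile, against the rear fence and the end stop. I handed the job in at 27.5 s; no verdict is given.

- **Grasp:** I took the larger block (100 × 44 mm) and left the 72 × 31 mm look-alike.
- **Placing:** I lowered it in small steps until I felt the pile, at about 98 mm above the bench. The force peaked at about 12 N. I eased off to about 6 N before letting go.
- **Squaring:** I pushed it against the fence to about 9 N, then along to the stop to about 8 N. A second push against the fence to about 8 N met contact at the same position, so the block had stayed against the fence.
- **Last checks:** In the final side, top and wrist pictures the block looks flat and flush in the corner. By eye in the top view, the gap at the stop is about 1 mm at most. I did not measure the final x, y or squareness numerically.
- **Other things:** The tape measure and knob look unmoved in the final views, and the arm never went near the jar, which the last pictures only partly show. The gripper is well clear of everything, and the wrist force was near zero.
- **Disagreement:** The stop was met about 5 mm further along y than my camera estimate of the stand predicted. I relied on the force reading and the pictures instead.

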